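Plug in the test pin and hold the lens barrel in the sprung V-nest

ROBOT

A 7-joint arm with a two-finger parallel gripper is mounted at the origin on the work surface. World frame = base frame: x ahead of the robot, y to its left, z up, the work surface at z = 0. Lengths are in m, angles in rad, forces in N, time in s.
With the tool pointing down it reaches from about 0.4 to 0.85 m from the base axis. Payload 10.4 kg.
Tool frame: the origin (TCP) lies at the very end of the fingers, on their centre line; the grasp point (between the pads) lies 19 mm behind it; x points along the fingers, z is the direction in which the jaws open and shut, and the axes are right-handed (so a half turn about x gives the same grasp; the last joint's range is limited). The gripper opens to 85 mm and grips with 20 to 120 N. Pads are 22 mm wide; open, the fingers measure 114 mm over their backs; the gripper's body (76 mm by 85 mm) begins 54 mm behind the grasp point. The pads swing forward as they close: fully open they stand 13 mm farther back than shut.
Start: joints at [1.284, 0.332, -0.065, 1.46, 0.022, 1.35, -0.088], TCP at [0.163, -0.603, 0.198] pointing down, gripper open.
Joint ranges: [-2.6, 2.6], [-0.5, 2.12], [-1.47, 1.34], [0.16, 2.42], [-1.27, 4.41], [0.06, 2.06], [-2.6, 2.6]. Speed limits (rad/s): [2.22, 2.22, 2.79, 2.79, 3.14, 3.14, 3.14].

INTERFACE

Orientations are given as a unit quaternion [x, y, z, w].
In Python, from workcell import get_obs, camera, camera_info, hand_in gives the robot as it stands.
- The arm moves only by the tool move_arm, never from a script. Its argument "motion" is text: rows parted by semicolons, each of 4 numbers parted by spaces: the shift along the world's x, y, z in m, then the turn about the world's z in rad. In form: tx ty tz spin; .... A call has 1 to 10 rows; each row is the pose to reach, as a shift and turn from the pose commanded when the call began; what a row does not reach only later rows make up. A row lasts 1/8 s, in which the tool goes at most 62.5 mm and 10.7 degrees, less where a joint would pass 70% of its speed; a pose out of reach is approached as far as the arm can. A call with a gripper value outside its range is refused whole. "grip" is the opening, from 0 (shut) to 1 (fully open), set as the call begins (left out, the last holds). The fingers move at their own pace and stop on an object; "force" is the grip in N (left out, the last holds). Time passes only in rows, so rows that repeat a pose let the fingers close. It gives the time, the measured TCP pose, the force and the opening at its end, in the units of the state.
- get_obs(): the state, without advancing time (a new reading comes with each control period).
- camera(name): name is "scene" or "side" or "wrist"; returns (picture, depth): 420x560x3 uint8, red, green, blue; 420x560 float32, m along the optical axis (not along the pixel's ray), 0 where there is no reading.
- camera_info(name): a dict with "camera_matrix" (3x3 intrinsics, pixels), "k1" (the pictures are not rectified: a ray, as slopes to the right and down, at radius r is drawn at 1 + k1 r^2 times it, then the intrinsics apply), "eye" and "attitude" of the camera in the world. Camera axes: x right, y up, looking along -z (the intrinsics and any distortion apply to the point x, -y, -z); pixel columns grow to the right and rows downward; lengths in m; the calibration is good to about 2 mm. A picture is of the moment at which its call begins: read the wrist's pose just before it. camera_info takes no time and is no camera call; for the wrist camera it gives the pose at the moment of the call.
- hand_in(): hands the job in, once; it reports no verdict.
The state is a dict: "clock": time; "joint_pos": joint angles; "joint_velocities": joint speeds; "tau": joint torques, N m; "position": TCP position; "ee_rot": TCP orientation; "ft_force": force on the tool from outside, world axes, zero at the start; "torque": the same for the moment, N m; "grip_width": opening from 0.0 (shut) to 1.0 (fully open).
Only numpy, scipy, OpenCV 4.12 (cv2) and the standard library are available. Lean on these libraries where they do the work, as an engineer would, in place of code of your own. Each camera call takes 0.05 s, during which the arm holds its last target.

TASK

Get the detector jig ready for a reading: first take the test pin out of its stand, plug it fully home into the opening of the terminal box and let go of it. Then move the lens barrel from its rest into the V of the sprung nest, centred and lying along the V, without dropping it on the bench, and press it down so that it bears on both faces of the V and the nest sinks to about half of its 10 mm travel; finish while still holding it pressed down there. Leave the breadboard, the meter and the screwdriver where they are.

Things in the scene. Friction and masses are not known exactly. Their poses are not given: they have to be found in the camera images.
- pin: Loose black test pin, 30 g, standing upright in its stand: a round handle 14 mm in diameter and 46 mm long (from a 18 mm wide, 3 mm thick collar at its foot up to its top) over a bare steel shaft 6 mm in diameter and 24 mm long with a tapered tip. Origin on the axis at the collar's underside, z up along the handle: the shaft reaches from z = -24 to 0 mm, the handle's top is at z = 46 mm.
- pinstand: Fixed black block, 44 x 44 x 30 mm high, with one upright hole (8 mm diameter, 27 mm deep) in the middle of its top that holds the pin at the start. Origin at the centre of its underside.
- terminal: Fixed grey terminal box, 70 (its x) x 54 (its y) x 34 mm high, four small screw heads on top, with one upright round opening in the middle of its top. Origin at the centre of its underside.
- terminal_mouth (a point): Centre of the terminal box's opening, level with its top face, 34 mm above the bench. The opening is 8 mm in diameter with a 2 mm chamfer, 27 mm deep; the pin is fully home when its collar rests on the box's top.
- barrel: Loose lens barrel: a bare aluminium cylinder 36 mm in diameter and 110 mm long with dark rings near its middle and a glass lens in each end, about 250 g. Origin at its centre, x along its axis; it is the same both ways round and may be turned about its axis. It starts lying level on its rest, its axis 32 mm above the bench.
- rest: Fixed black rest that carries the barrel at the start: a plate 116 x 70 x 4 mm with two cross supports (up to 19 mm high, 50 mm wide across the barrel) that lie 28 to 54 mm either side of the middle along x, so the middle 56 mm of the barrel is free underneath and at the sides for fingers. Origin at the centre of its underside, x along the barrel.
- vbase: Fixed aluminium base of the V-nest, 124 (x) x 80 (y) x 14 mm high, x along the V. Past its +x end, at x = 78 to 94 mm, stands a black detector head 44 mm wide and 82 mm high. Origin at the centre of the base's underside.
- nest (a joint): How far the sprung steel V-nest has sunk into its base, m: 0 up (at rest, also with the barrel lying in it unpressed), 0.010 at the bottom stop. The nest moves straight down only. With the barrel in it, it starts to sink at about 1.5 N of push and then needs about 1 N more per mm (about 6.5 N at half travel).
- seat (a point): Point on the moving nest where the barrel's centre lies when it is seated in the middle of the V; 62 mm above the bench with the nest up. x along the V (same as vbase). The plate under the V has its top 24 mm below this point.
- jaw_left: The V face on the +y side of the nest, steel, sloping 45 degrees: two lands each 28 mm long, at 28 to 56 mm either side of the seat along x, so the V is open over its middle 56 mm for fingers. The sloping faces of the two jaws are 41 mm apart at the top, 5 mm below the seat axis; outside them the jaws reach 36.5 mm to each side. Origin as vbase's at rest; it sinks with the nest.
- jaw_right: The V face on the -y side of the nest, the mirror image of jaw_left.
- breadboard: Bystander: white circuit breadboard, 165 x 54 x 9 mm with two low black chips, loose on the bench. Origin at the centre of its underside, x along it.
- meter: Bystander: grey hand-held meter lying on its back, 150 x 78 x 32 mm (38 mm at its dial), loose. Origin at the centre of its underside, x along it.
- driver: Bystander: screwdriver 180 mm long, lying loose on the bench, x along it.
Not all that is in view belongs to the job. Of the things that look like the pin, the smallest one is meant.

How it is judged:
By the outcome, as a careful person would: the job done as asked, in the order asked, and still so for the second after the job is handed in, while the arm keeps its last pose, push and grip.
It also fails if it takes over 72 s, if anything falls off the work surface, if the arm or the gripper's body presses on something with over 40 N, if the wrist force passes 120 N, or if a joint passes its speed limit or range.

## Working session

There is one attempt and no reset: what is moved stays moved. The work goes in short steps, Python scripts to look and compute and a tool call to move; the robot and the scene stay as the last step left them, time stands still between calls to the robot, and variables do not carry over. Pictures are saved under pics/ and viewed, and the job is handed in when it is done.

Besides the shell and the picture viewer there is one more tool, called after ">>>" as name(argument=value, ...) on one line, values as JSON. move_arm: Moves the arm, as the interface text tells. Its arguments: {"type":"object","properties":{"motion":{"type":"string"},"grip":{"type":"number"},"force":{"type":"number"}},"required":["motion"]}

```bash
ls; mkdir -p pics
python3 - <<'E'
from workcell import *
import cv2
o=get_obs();print(o)
for n in("scene","side","wrist"):
    i=camera_info(n);print(n,i)
    p,d=camera(n);cv2.imwrite(f"pics/a_{n}.png",p[:,:,::-1]);import numpy as np;np.savez(f"a_{n}.npz",p=p,d=d,**{k:np.array(v) for k,v in i.items()})
E
```

```text
pics
{'clock': 0.0, 'joint_pos': array([ 1.28438033,  0.33286471, -0.06470669,  1.46092876,  0.02156493,
        1.34990857, -0.08848545]), 'joint_velocities': array([ 0.00016625,  0.00059873, -0.00045585, -0.00042394,  0.00101771,
        0.00114773,  0.00135379]), 'tau': array([ 7.47262166e-04, -6.25449371e+01,  4.97906038e-02, -3.91602767e+01,
        1.62811921e-02,  9.94083763e-03,  2.07415576e-05]), 'position': array([ 0.16287824, -0.60296739,  0.19752644]), 'ee_rot': array([ 0.43017979,  0.5618301 , -0.42958791,  0.56102274]), 'ft_force': array([0.24979901, 0.61788848, 0.23062781]), 'torque': array([ 0.01466714, -0.00402858,  0.00618956]), 'grip_width': 1.001037387122436}
scene {'camera_matrix': array([[409.08309001,   0.        , 279.04439974],
       [  0.        , 409.08309001, 208.69752367],
       [  0.        ,   0.        ,   1.        ]]), 'k1': 0.03190473989666077, 'eye': array([ 1.22285034, -0.21026961,  0.83599331]), 'attitude': array([0.27701936, 0.20478668, 0.55274666, 0.75881079])}
side {'camera_matrix': array([[433.68852984,   0.        , 275.93073063],
       [  0.        , 433.68852984, 207.4921392 ],
       [  0.        ,   0.        ,   1.        ]]), 'k1': -0.03514341200440752, 'eye': array([0.14229082, 0.62774404, 0.64613146]), 'attitude': array([-0.13895953,  0.42544987,  0.85143013, -0.27340333])}
wrist {'camera_matrix': array([[313.51479023,   0.        , 277.71834831],
       [  0.        , 313.51479023, 213.53824592],
       [  0.        ,   0.        ,   1.        ]]), 'k1': -0.012530557836696498, 'eye': array([ 0.23923507, -0.5818296 ,  0.37331506]), 'attitude': array([-0.1240203 ,  0.09555138, -0.6006172 ,  0.7840586 ])}
```

View pics/a_scene.png

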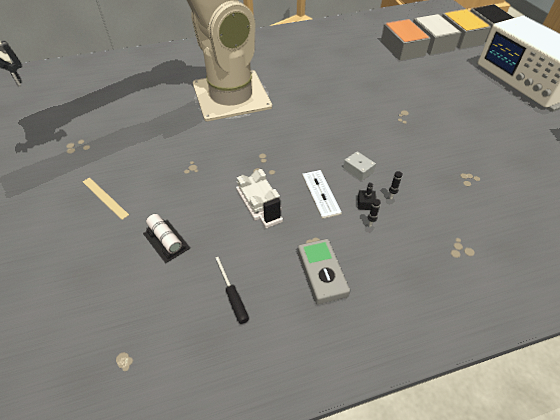

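View pics/a_side.png

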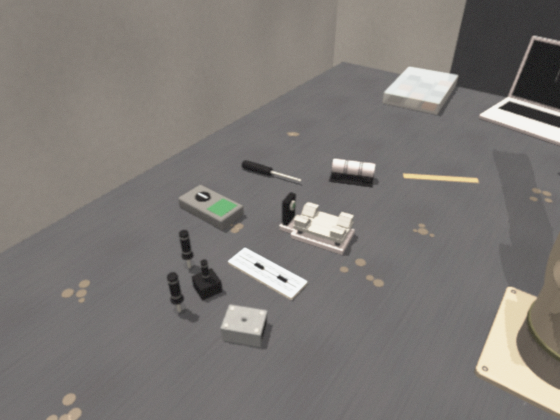

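View pics/a_wrist.png

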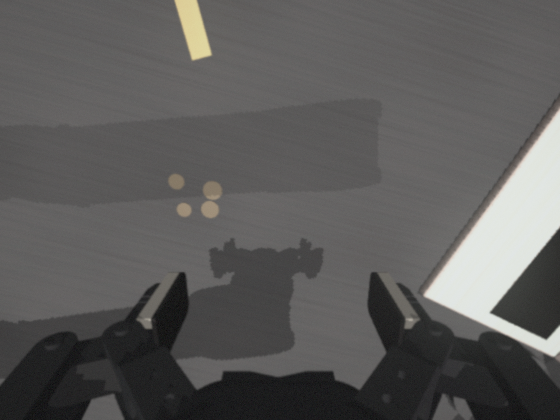

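The scene view shows three things that could be the pin: the one in the block at scene (369,188) / side (206,268), a bigger black one at scene (396,182) / side (185,243), and another bigger one at scene (374,210) / side (175,288). The smallest, standing in the 44 mm block, is the one meant. I'll check it in a crop and measure.

```bash
cat > h.py <<'E'
import numpy as np, cv2
from scipy.spatial.transform import Rotation as R
from workcell import *
def snap(n,tag):
    i=camera_info(n);p,d=camera(n);cv2.imwrite(f"pics/{tag}.png",p[:,:,::-1])
    np.savez(f"{tag}.npz",p=p,d=d,**{k:np.array(v) for k,v in i.items()});return load(tag)
def load(tag): return dict(np.load(f"{tag}.npz"))
def slopes(c,uv):
    K=c['camera_matrix'];uv=np.atleast_2d(np.float64(uv))
    s=(uv-K[:2,2])/np.array([K[0,0],K[1,1]]);k=float(c['k1']);u=s.copy()
    for _ in range(20): u=s/(1+k*(u**2).sum(1,keepdims=True))
    return u
def rays(c,uv):
    u=slopes(c,uv);d=np.c_[u[:,0],-u[:,1],-np.ones(len(u))]
    return R.from_quat(c['attitude']).apply(d)   # scaled to unit depth
def onz(c,uv,z):
    r=rays(c,uv);t=(z-c['eye'][2])/r[:,2];return c['eye']+r*t[:,None]
def cloud(c):
    h,w=c['d'].shape;v,u=np.mgrid[:h,:w];r=rays(c,np.c_[u.ravel(),v.ravel()])
    P=(c['eye']+r*c['d'].ravel()[:,None]).reshape(h,w,3);P[c['d']==0]=np.nan;return P
def tri(c1,uv1,c2,uv2):
    a,b=rays(c1,uv1)[0],rays(c2,uv2)[0]
    t=np.linalg.lstsq(np.c_[a,-b],c2['eye']-c1['eye'],rcond=None)[0]
    p,q=c1['eye']+a*t[0],c2['eye']+b*t[1];return (p+q)/2,np.linalg.norm(p-q)
def proj(c,P):
    q=R.from_quat(c['attitude']).inv().apply(np.atleast_2d(P)-c['eye']);s=np.c_[q[:,0],-q[:,1]]/-q[:,2:]
    s*=1+float(c['k1'])*(s**2).sum(1,keepdims=True);K=c['camera_matrix'];return s*[K[0,0],K[1,1]]+K[:2,2]
E
python3 - <<'E'
from h import *
s,t=load('a_scene'),load('a_side')
P=cloud(s);Q=cloud(t)
for n,uv in dict(pin=(370,186),big1=(397,175),big2=(375,204),term=(360,162),bar=(163,233),vb=(260,195),head=(272,205),bb=(321,192),meter=(323,270),drv=(235,300)).items(): print(n,P[uv[1],uv[0]].round(3))
for n,uv in dict(pin=(205,265),big1=(185,240),big2=(174,283),term=(244,320),bar=(353,168),vb=(325,225)).items(): print(n,Q[uv[1],uv[0]].round(3))
a=cv2.resize(s['p'][140:240,320:430,::-1],None,fx=5,fy=5,interpolation=cv2.INTER_CUBIC)
b=cv2.resize(t['p'][220:350,150:290,::-1],None,fx=4,fy=4,interpolation=cv2.INTER_CUBIC)
cv2.imwrite('pics/c1.png',a);cv2.imwrite('pics/c2.png',b)
cv2.imwrite('pics/c3.png',cv2.resize(t['p'][140:260,260:400,::-1],None,fx=5,fy=5,interpolation=cv2.INTER_CUBIC))
E
```

```text
pin [0.606 0.228 0.074]
big1 [0.611 0.296 0.098]
big2 [0.681 0.201 0.096]
term [0.472 0.27  0.026]
bar [ 0.574 -0.298  0.05 ]
vb [ 0.519 -0.041  0.04 ]
head [ 0.593 -0.03   0.078]
bb [0.534 0.127 0.011]
meter [0.781 0.032 0.038]
drv [ 0.788 -0.175  0.028]
pin [0.592 0.233 0.076]
big1 [0.665 0.211 0.085]
big2 [0.594 0.307 0.09 ]
term [0.478 0.261 0.028]
bar [ 0.551 -0.285  0.042]
vb [ 0.491 -0.039  0.04 ]
```

View pics/c1.png

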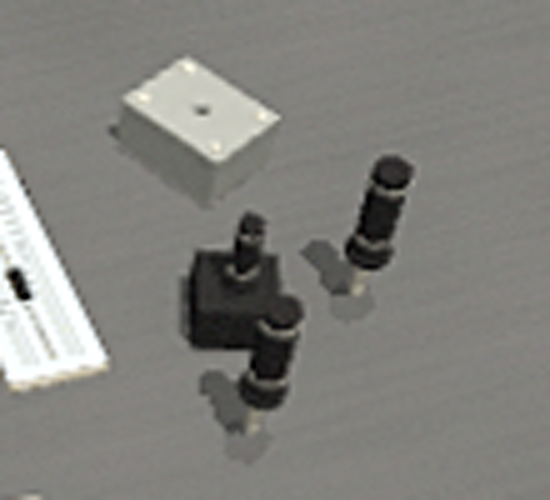

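View pics/c2.png

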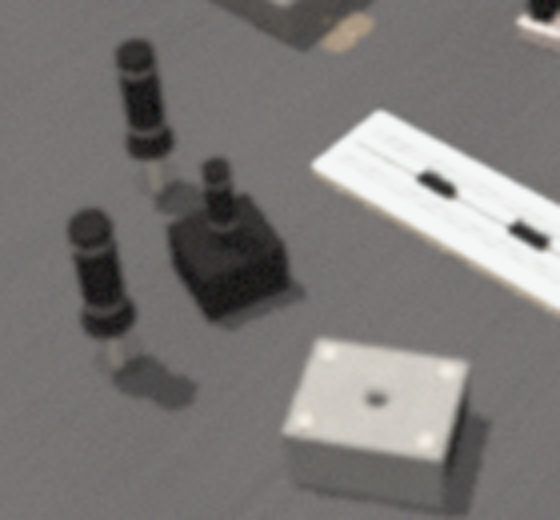

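View pics/c3.png

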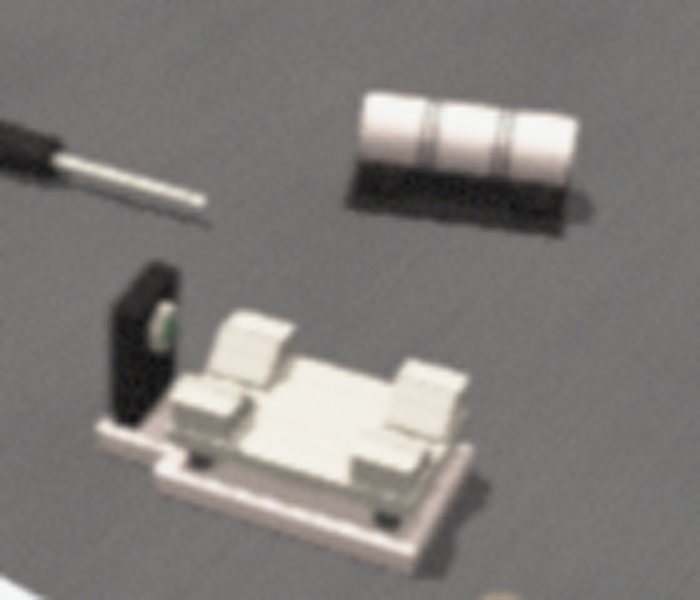

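The crops confirm it: the small pin stands in the black block (top at scene (370,184), side (204,262)); the two others have thick handles and stand on the bare bench. The terminal hole is at scene (360.6,162), side (244,319.5).

Run:
```python
from h import *
s,t=load('a_scene'),load('a_side')
def T(n,x,y,sx,sy,z=None):
    a=np.array(x)/5+(320,140)-.4;b=np.array(sx)/4+(150,220)-.4
    p,e=tri(s,a,t,b);print(n,p.round(4),'gap',round(e,4), *( [onz(s,a,z).round(4),onz(t,b,z).round(4)] if z else []))
T('pintop',(252,220),0,(216,166),0,.076)
T('mouth',(203,110),0,(376,398),0,.034)
T('big1top',(393,170),0,(91,222),0)
T('big2top',(284,312),0,(136,52),0)
# terminal corners top: side
for c in [(318,340),(468,362),(440,455),(286,432)]: print('tc',onz(t,np.array(c)/4+(150,220)-.4,.034).round(4))
# barrel ends: side crop c3 (x/5+260,y/5+140)
for c in [(365,95),(577,118),(360,165),(570,180)]: print('bar',onz(t,np.array(c)/5+(260,140)-.4,.040).round(4))
P=np.r_[cloud(s).reshape(-1,3),cloud(t).reshape(-1,3)]
m=(P[:,2]>.024)&(P[:,2]<.06)&(abs(P[:,0]-.56)<.12)&(abs(P[:,1]+.29)<.12)
q=P[m][:,:2];print('bar pts',m.sum(),q.mean(0),cv2.minAreaRect(q.astype(np.float32)))
for nm,lo,hi,cx,cy in[('vbase',.006,.07,.52,-.04)]:
    m=(P[:,2]>lo)&(P[:,2]<hi)&(abs(P[:,0]-cx)<.13)&(abs(P[:,1]-cy)<.09);print(nm,cv2.minAreaRect(P[m][:,:2].astype(np.float32)))
o=get_obs();print(R.from_quat(o['ee_rot']).as_matrix().round(3))
```

```text
pintop [0.6005 0.2288 0.0777] gap 0.0016 [[0.5996 0.2304 0.076 ]] [[0.6014 0.227  0.076 ]]
mouth [0.4775 0.2653 0.0344] gap 0.0028 [[0.4781 0.2665 0.034 ]] [[0.4769 0.2639 0.034 ]]
big1top [0.606  0.3006 0.0967] gap 0.0028
big2top [0.6747 0.2056 0.0953] gap 0.0031
tc [[0.519  0.2537 0.034 ]]
tc [[0.456  0.2242 0.034 ]]
tc [[0.4356 0.2716 0.034 ]]
tc [[0.4969 0.3007 0.034 ]]
bar [[ 0.6208 -0.3001  0.04  ]]
bar [[ 0.5153 -0.3453  0.04  ]]
bar [[ 0.5871 -0.2358  0.04  ]]
bar [[ 0.4913 -0.2863  0.04  ]]
bar pts 1158 [ 0.56073982 -0.29443977] ((0.5580008029937744, -0.29747453331947327), (0.11479030549526215, 0.04041475057601929), 21.242755889892578)
vbase ((0.5397626757621765, -0.03349187970161438), (0.21001404523849487, 0.08300108462572098), 9.590449333190918)
[[-0.     0.965  0.261]
 [ 0.001  0.261 -0.965]
 [-1.    -0.    -0.001]]
```

Run:
```python
from h import *
c=load('a_wrist');o=get_obs();Rt=R.from_quat(o['ee_rot'])
print('eye in tool',Rt.inv().apply(c['eye']-o['position']).round(4))
print('view dir in tool',Rt.inv().apply(rays(c,c['camera_matrix'][:2,2])).round(3))
print('TCP pix',proj(c,o['position']),'grasp',proj(c,o['position']+[0,0,.019]), 'below', proj(c,o['position']-[0,0,.12]))
```

```text
eye in tool [-0.1756  0.0793 -0.0008]
view dir in tool [[ 0.951 -0.309 -0.   ]]
TCP pix [[279.0637715 248.0431017]] grasp [[279.17425027 262.25140885]] below [[278.66713676 197.09190844]]
```

>>> move_arm(motion="0.04 0.04 0.02 0; 0.08 0.08 0.04 0; 0.12 0.12 0.06 0; 0.16 0.16 0.06 0; 0.20 0.20 0.06 0; 0.24 0.24 0.06 0; 0.27 0.27 0.06 0; 0.28 0.28 0.06 0; 0.28 0.28 0.06 0", grip=1)

```text
clock: 1.27
position: [0.4431, -0.3231, 0.2581]
ee_rot: [0.429, 0.562, -0.43, 0.562]
ft_force: [-0.0, -0.5, -0.1]
grip_width: 1.001
```

Run:
```python
from h import *
c=snap('wrist','b1')
```

```text
(no output)
```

View pics/b1.png

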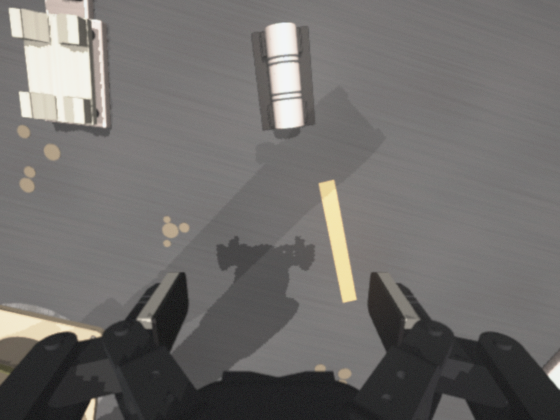

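Barrel seen at (285,76) on its rest, nest at upper left (60,70). Next, over the nest on the way to the pin.

>>> move_arm(motion="0.01 0.05 0 0; 0.02 0.1 0 0; 0.03 0.15 0 0; 0.04 0.2 0 0; 0.05 0.24 0 0; 0.05 0.27 0 0; 0.05 0.27 0 0; 0.05 0.27 0 0")

```text
clock: 2.33
position: [0.4927, -0.0556, 0.2583]
ee_rot: [0.43, 0.561, -0.431, 0.561]
ft_force: [0.3, -0.5, 0.1]
grip_width: 1.005
```

Run:
```python
from h import *
c=snap('wrist','b2')
```

>>> move_arm(motion="0.01 0.05 0 0.18; 0.02 0.1 0 0.36; 0.03 0.14 0 0.54; 0.04 0.18 0 0.72; 0.05 0.22 0 0.9; 0.06 0.25 0 1.08; 0.07 0.27 -0.02 1.26; 0.07 0.27 -0.02 1.44; 0.07 0.27 -0.02 1.62; 0.07 0.27 -0.02 1.8", grip=0.45)

```text
clock: 3.62
position: [0.5638, 0.2147, 0.2378]
ee_rot: [-0.174, 0.686, 0.174, 0.685]
ft_force: [1.2, -0.9, 0.4]
grip_width: 0.45
```

>>> move_arm(motion="0 0 0 0.1; 0 0 0 0.1; 0 0 0 0.1")

```text
clock: 4.0
position: [0.5634, 0.2157, 0.2381]
ee_rot: [-0.205, 0.677, 0.205, 0.677]
ft_force: [0.6, -0.2, 0.2]
grip_width: 0.455
```

Run:
```python
from h import *
c=snap('wrist','b3')
```

```text
(no output)
```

View pics/b2.png

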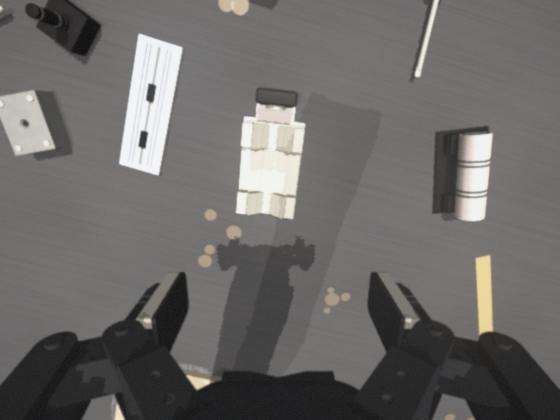

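View pics/b3.png

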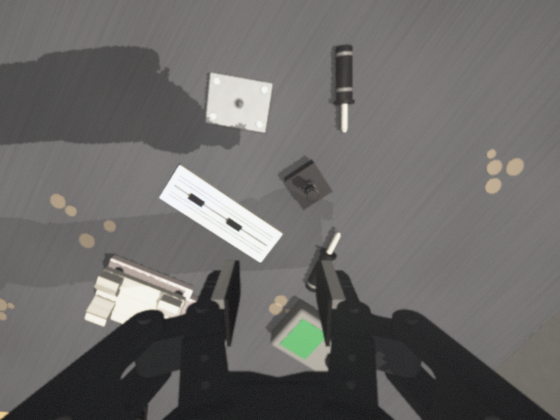

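Wrist view: terminal opening at (239,103), pin in its block at (308,185), the big ones at (344,75) and (330,250).

Run:
```python
from h import *
c=load('b3');p=c['p'][:,:,::-1]
a=cv2.resize(p[140:220,260:350],None,fx=8,fy=8,interpolation=cv2.INTER_CUBIC)
a=cv2.convertScaleAbs(a,alpha=2.5)
cv2.imwrite('pics/c4.png',a[:, :720])
b=cv2.resize(p[60:145,195:285],None,fx=6,fy=6,interpolation=cv2.INTER_CUBIC);cv2.imwrite('pics/c5.png',b)
print(proj(c,[.6005,.2288,.076]),proj(c,[.6005,.2288,.03]),proj(c,[.4775,.2653,.034]))
```

```text
[[311.99567781 196.2910249 ]] [[308.21458806 186.8726515 ]] [[239.4611657  103.50459456]]
```

View pics/c4.png

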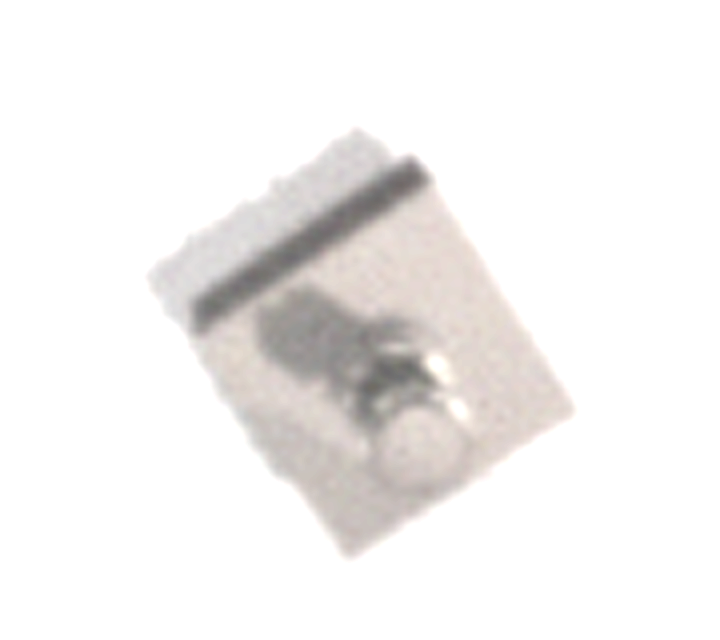

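View pics/c5.png

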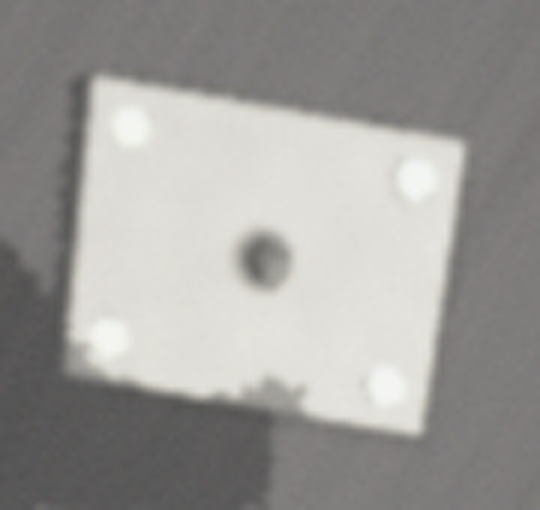

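Run:
```python
from h import *
c=load('b3');print(onz(c,(312.25,195.75),.076),onz(c,(238.8,102.9),.034))
o=get_obs();print(o['position'],R.from_quat(o['ee_rot']).as_matrix().round(3))
```

```text
[[0.60037259 0.22946274 0.076     ]] [[0.47652591 0.26543833 0.034     ]]
[0.56327246 0.21591597 0.23820065] [[-0.    -0.556  0.831]
 [-0.     0.831  0.556]
 [-1.    -0.    -0.   ]]
```

>>> move_arm(motion="0.02 0.006 -0.03 0; 0.0375 0.012 -0.06 0; 0.0375 0.012 -0.1 0; 0.0375 0.012 -0.12 0; 0.0375 0.012 -0.13 0; 0.0375 0.012 -0.13 0; 0.0375 0.012 -0.13 0", grip=0.4)

```text
clock: 4.92
position: [0.6011, 0.229, 0.1098]
ee_rot: [-0.206, 0.676, 0.207, 0.677]
ft_force: [-0.3, 0.1, 0.1]
grip_width: 0.398
```

Run:
```python
from h import *
o=get_obs();print(o['position']);c=snap('wrist','b4')
cv2.imwrite('pics/b4c.png',cv2.resize(cv2.convertScaleAbs(c['p'][180:340,190:370,::-1],alpha=2),None,fx=4,fy=4))
print(proj(c,[.6004,.2292,.076]))
```

```text
[0.60114248 0.22895044 0.10980967]
[[276.76278612 228.41045836]]
```

View pics/b4c.png

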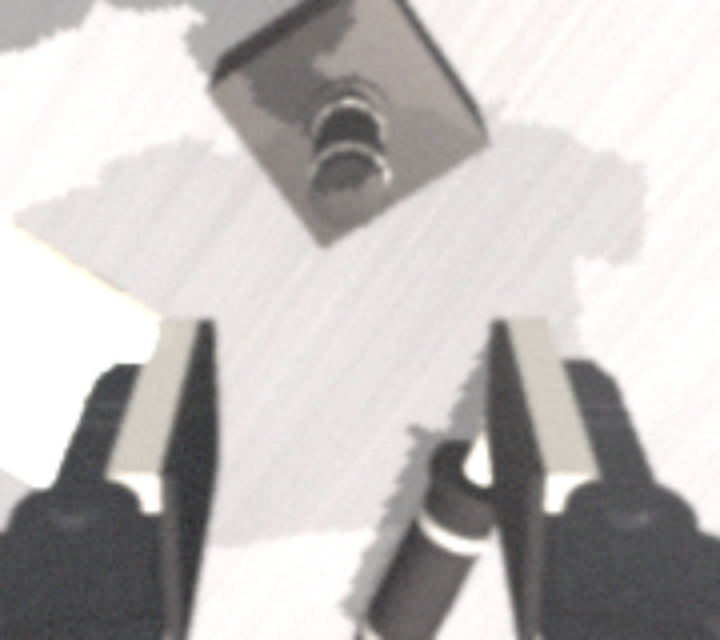

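Pin top at crop (350,183), i.e. pixel (277.5,226), between the fingers; the big pin is clear. Descending and gripping.

>>> move_arm(motion="0.0003 -0.001 -0.02 0; 0.0003 -0.001 -0.04 0; 0.0003 -0.001 -0.06 0; 0.0003 -0.001 -0.07 0; 0.0003 -0.001 -0.07 0; 0.0003 -0.001 -0.07 0")

```text
clock: 5.72
position: [0.6011, 0.228, 0.039]
ee_rot: [-0.207, 0.676, 0.207, 0.677]
ft_force: [-0.3, -0.2, 0.3]
grip_width: 0.401
```

>>> move_arm(motion="0 0 0 0; 0 0 0 0; 0 0 0 0; 0 0 0 0; 0 0 0 0; 0 0 0 0", grip=0, force=40)

```text
clock: 6.48
position: [0.6013, 0.2279, 0.0391]
ee_rot: [-0.207, 0.676, 0.207, 0.677]
ft_force: [-0.4, 0.3, 6.3]
grip_width: 0.122
```

>>> move_arm(motion="0 0 0.01 0; 0 0 0.025 0; 0 0 0.045 0; 0 0 0.06 0; -0.03 0.009 0.06 0; -0.06 0.018 0.06 0; -0.09 0.027 0.06 0; -0.11 0.033 0.06 0; -0.1232 0.0362 0.06 0; -0.1232 0.0362 0.06 0")

```text
clock: 7.72
position: [0.4774, 0.2639, 0.0989]
ee_rot: [-0.207, 0.676, 0.207, 0.676]
ft_force: [0.8, -0.1, -0.4]
grip_width: 0.118
```

>>> move_arm(motion="0 0 -0.005 0; 0 0 -0.015 0; 0 0 -0.015 0; 0 0 -0.015 0")

```text
clock: 8.22
position: [0.4776, 0.2638, 0.0832]
ee_rot: [-0.206, 0.676, 0.207, 0.676]
ft_force: [-0.3, 0.0, -0.4]
grip_width: 0.122
```

Run:
```python
from h import *
o=get_obs();print(o['position'],o['ft_force'],o['grip_width'])
for n in('wrist','side','scene'): snap(n,'d_'+n)
c=load('d_wrist');cv2.imwrite('pics/d1.png',cv2.resize(c['p'][150:350,170:390,::-1],None,fx=3,fy=3,interpolation=cv2.INTER_CUBIC))
c=load('d_side');cv2.imwrite('pics/d2.png',cv2.resize(c['p'][210:350,180:320,::-1],None,fx=4,fy=4,interpolation=cv2.INTER_CUBIC))
c=load('d_scene');cv2.imwrite('pics/d3.png',cv2.resize(c['p'][80:190,310:430,::-1],None,fx=5,fy=5,interpolation=cv2.INTER_CUBIC))
```

```text
[0.47760303 0.26384    0.08317926] [-0.31878999  0.03668217 -0.42850858] 0.12174993836129597
```

View pics/d1.png

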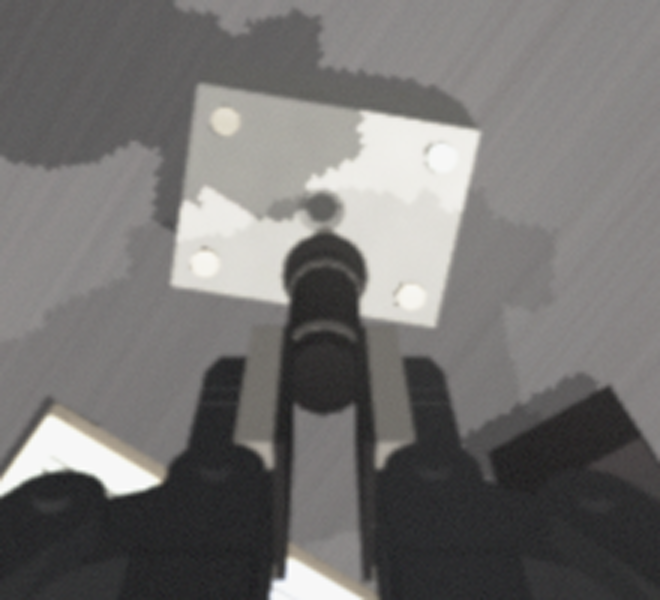

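View pics/d2.png

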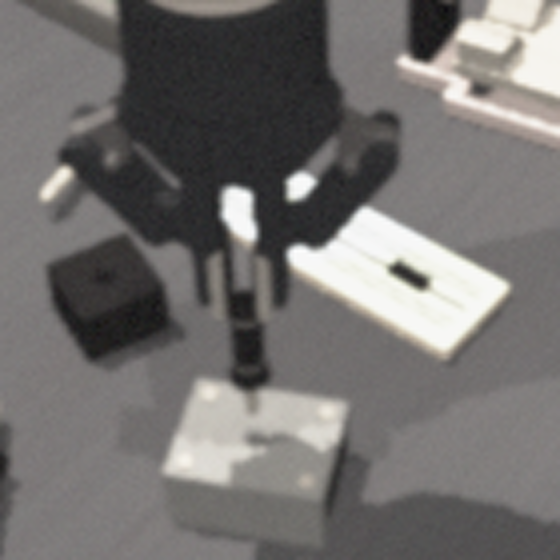

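View pics/d3.png

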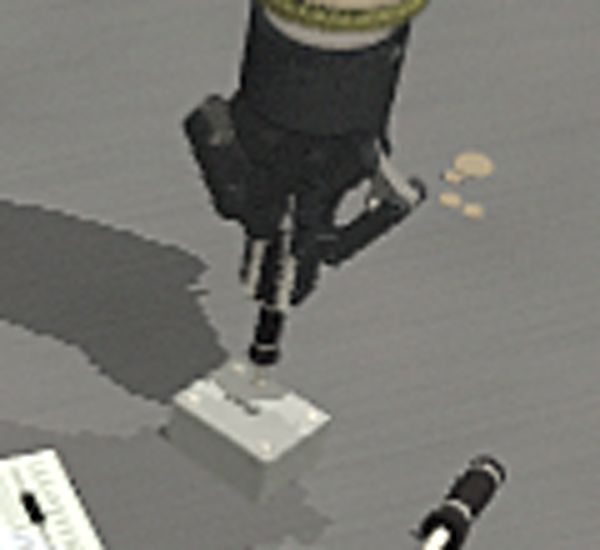

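Run:
```python
from h import *
c=load('d_wrist');p=np.array([.4776,.26384,0])
print('axis at mouth',proj(c,p+[0,0,.034]),'collar under',proj(c,p+[0,0,.074]),proj(c,p+[0,0,.0775]))
print('mouth', onz(c,np.array((322,208))/3+(170,150)-.33,.034),'collar rim',onz(c,np.array((325,268))/3+(170,150)-.33,.0755), 'top',onz(c,np.array((323,375))/3+(170,150)-.33,.120))
a=cv2.convertScaleAbs(cv2.resize(c['p'][190:300,230:330,::-1],None,fx=7,fy=7,interpolation=cv2.INTER_CUBIC),alpha=1.8)[:,:700];cv2.imwrite('pics/d4.png',a[:600])
s,t=load('d_scene'),load('d_side')
for z in (.034,.05):print(z,proj(s,[.4775,.2653,z]),proj(t,[.4775,.2653,z]))
```

```text
axis at mouth [[277.52942641 222.06790446]] collar under [[277.42992747 242.9680819 ]] [[277.41939709 245.18023709]]
mouth [[0.47589304 0.26566229 0.034     ]] collar rim [[0.47602604 0.26683391 0.0755    ]] top [[0.47611225 0.26612454 0.12      ]]
0.034 [[359.72782959 161.54385004]] [[242.82231216 319.45678623]]
0.05 [[360.56531202 157.35661171]] [[242.35392201 313.52396105]]
```

View pics/d4.png

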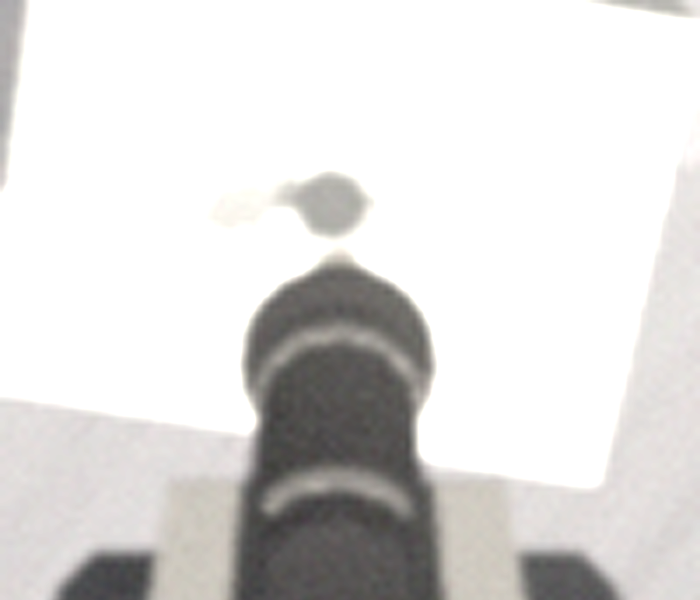

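The pin axis and the opening at (277,219) line up within about 1 mm, inside the chamfer's reach. Descending slowly.

>>> move_arm(motion="0 -0.0007 -0.008 0; 0 -0.0007 -0.014 0; 0 -0.0007 -0.017 0; 0 -0.0007 -0.02 0; 0 -0.0007 -0.023 0; 0 -0.0007 -0.026 0; 0 -0.0007 -0.026 0")

```text
clock: 9.25
position: [0.4775, 0.263, 0.0571]
ee_rot: [-0.207, 0.676, 0.207, 0.676]
ft_force: [-0.2, 0.7, 0.2]
grip_width: 0.12
```

Tip is in the hole with no load. Continuing down.

>>> move_arm(motion="0 0 -0.005 0; 0 0 -0.01 0; 0 0 -0.0125 0; 0 0 -0.0145 0; 0 0 -0.0155 0; 0 0 -0.0155 0")

```text
clock: 10.0
position: [0.4782, 0.2637, 0.043]
ee_rot: [-0.207, 0.676, 0.207, 0.677]
ft_force: [-1.9, -2.0, 11.2]
grip_width: 0.122
```

Collar contact at TCP z 0.043 as expected. Letting go.

>>> move_arm(motion="0 0 0.0015 0; 0.0005 0.0005 0.0015 0; 0.0005 0.0005 0.0015 0; 0.0005 0.0005 0.0015 0; 0.0005 0.0005 0.0015 0", grip=0.4)

```text
clock: 10.62
position: [0.478, 0.2636, 0.0433]
ee_rot: [-0.207, 0.676, 0.207, 0.676]
ft_force: [-0.0, 0.4, 0.3]
grip_width: 0.402
```

>>> move_arm(motion="0 0 0.02 0; 0 0 0.04 0; 0 0 0.07 0; 0 0 0.11 0; 0 0 0.15 0; 0 0 0.18 0; 0 0 0.18 0")

```text
clock: 11.5
position: [0.479, 0.2647, 0.2271]
ee_rot: [-0.207, 0.674, 0.207, 0.678]
ft_force: [0.0, -0.5, 0.9]
grip_width: 0.399
```

Run:
```python
from h import *
for n in('wrist','side'): snap(n,'e_'+n)
c=load('e_wrist');cv2.imwrite('pics/e1.png',cv2.resize(c['p'][130:290,180:380,::-1],None,fx=3,fy=3,interpolation=cv2.INTER_CUBIC))
c=load('e_side');cv2.imwrite('pics/e2.png',cv2.resize(c['p'][250:360,180:320,::-1],None,fx=5,fy=5,interpolation=cv2.INTER_CUBIC))
print(proj(c,[.4775,.2653,.080]),proj(c,[.4775,.2653,.034]))
```

```text
[[241.443295   301.96894397]] [[242.82231216 319.45678623]]
```

View pics/e1.png

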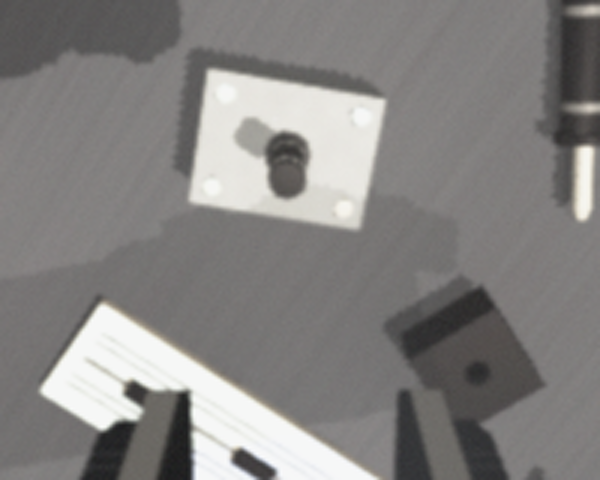

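View pics/e2.png

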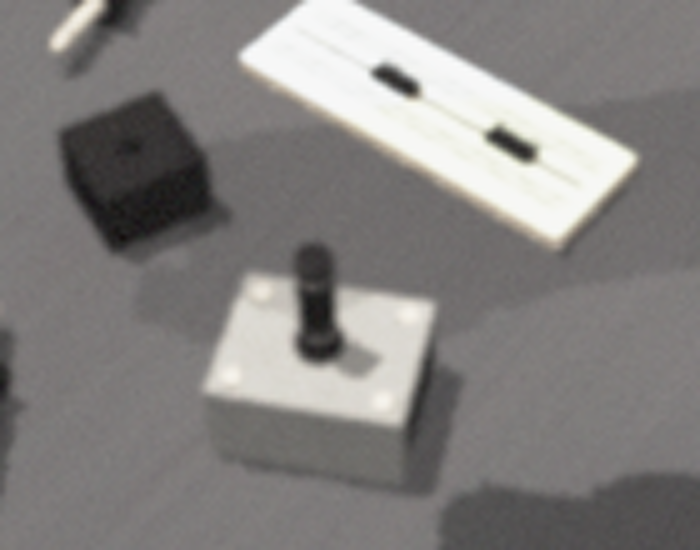

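The pin stands upright in the terminal box, collar on the top (side crop: top at (315,257), within 1–2 px of the expected place); the stand is empty. Now to the nest for a close look.

>>> move_arm(motion="0 -0.02 0.01 -0.18; 0 -0.06 0.02 -0.36; 0 -0.10 0.02 -0.54; 0 -0.14 0.02 -0.72; 0 -0.18 0.02 -0.9; 0 -0.22 0.02 -1.08; 0 -0.26 0.02 -1.26; 0 -0.29 0.02 -1.44; 0 -0.3 0.01 -1.62; 0 -0.3 0 -1.8", grip=1)

```text
clock: 12.85
position: [0.4775, -0.0375, 0.2223]
ee_rot: [0.403, 0.581, -0.404, 0.58]
ft_force: [0.3, -0.3, -0.2]
grip_width: 0.996
```

>>> move_arm(motion="0.02 0 0 -0.15; 0.02 0 0 -0.15; 0.02 0 0 -0.15; 0.02 0 0 -0.15")

```text
clock: 13.35
position: [0.4976, -0.0364, 0.2234]
ee_rot: [0.443, 0.551, -0.443, 0.551]
ft_force: [-0.5, -0.3, 0.0]
grip_width: 1.0
```

Run:
```python
from h import *
c=snap('wrist','f1');o=get_obs();print(o['position'],R.from_quat(o['ee_rot']).as_matrix()[:,2])
```

```text
[ 0.49768508 -0.0364106   0.22340685] [ 2.13570369e-01 -9.76927574e-01  4.61612334e-04]
```

View pics/f1.png

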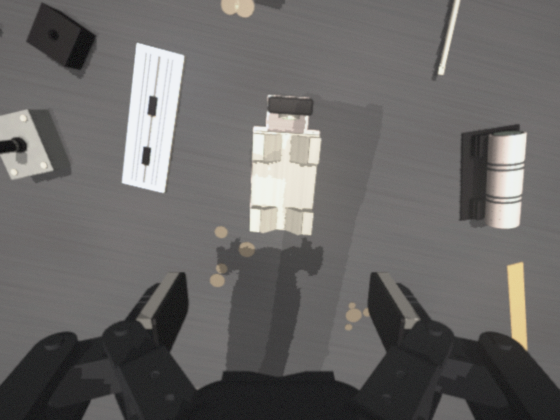

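Run:
```python
from h import *
c=load('f1');p=c['p'][85:245,235:335,::-1]
a=cv2.convertScaleAbs(cv2.resize(p,None,fx=4.9,fy=4.9,interpolation=cv2.INTER_CUBIC),alpha=1.6,beta=-150)
b=np.hstack([a[:392], a[392:]]) if 0 else a
cv2.imwrite('pics/f1a.png',cv2.resize(cv2.convertScaleAbs(p[20:85],alpha=1.6,beta=-150),None,fx=7,fy=7,interpolation=cv2.INTER_CUBIC))
cv2.imwrite('pics/f1b.png',cv2.resize(cv2.convertScaleAbs(p[85:160],alpha=1.6,beta=-150),None,fx=7,fy=7,interpolation=cv2.INTER_CUBIC))
```

```text
(no output)
```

View pics/f1a.png

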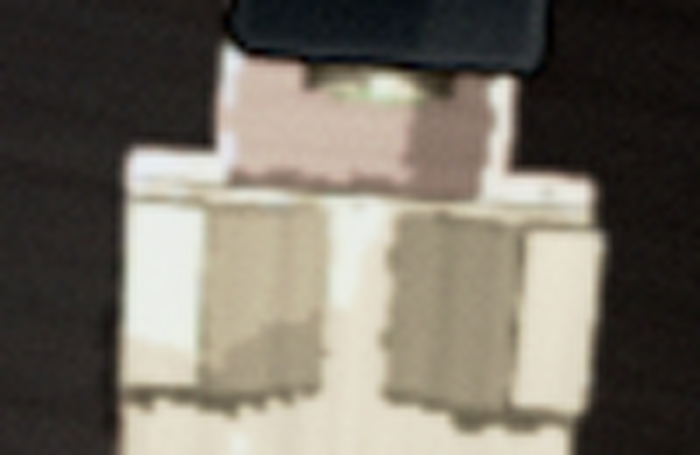

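View pics/f1b.png

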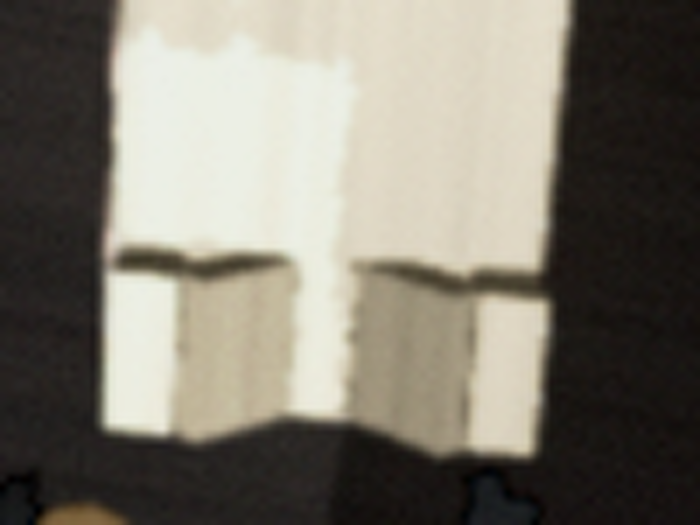

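```bash
cat > nest.py <<'E'
from h import *
def fit(c,model,px,z):
    W=onz(c,px,z)[:,:2];model=np.float64(model)
    # rigid 2D (Kabsch)
    mm,wm=model.mean(0),W.mean(0);H=(model-mm).T@(W-wm);a=np.arctan2(H[0,1]-H[1,0],H[0,0]+H[1,1])
    Rm=np.array([[np.cos(a),-np.sin(a)],[np.sin(a),np.cos(a)]]);t=wm-Rm@mm
    res=W-(model@Rm.T+t);return t,a,res
E
python3 - <<'E'
from nest import *
c=load('f1')
A=np.array([(128,205),(203,210),(198,385),(125,385),(522,232),(603,235),(592,412),(512,408)])/7+(235,105)-.43
B=np.array([(110,270),(185,275),(175,432),(103,428),(475,295),(550,295),(540,455),(468,452)])/7+(235,170)-.43
m=[(56,36.5),(56,20.5),(28,20.5),(28,36.5),(56,-20.5),(56,-36.5),(28,-36.5),(28,-20.5),(-28,36.5),(-28,20.5),(-56,20.5),(-56,36.5),(-28,-20.5),(-28,-36.5),(-56,-36.5),(-56,-20.5)]
t,a,r=fit(c,np.array(m)/1e3,np.r_[A,B],.057);print(t,a,np.degrees(a));print((r*1e3).round(1).tolist())
# depth-based check of barrel etc.
w=c['p'].min(2)>150
E
```

```text
[ 0.49855289 -0.04219405] 0.154690122249367 8.863091137251482
[[-0.9, -0.4], [-1.7, 4.2], [-0.1, 4.0], [-0.0, -0.8], [-0.8, -3.4], [-1.1, 0.3], [0.2, -0.6], [0.6, -4.0], [0.6, -0.2], [-0.1, 3.5], [0.3, 4.0], [0.9, 0.1], [0.3, -3.0], [0.5, 0.8], [0.5, -0.2], [0.9, -4.1]]
```

Nest found: centre (0.4986, -0.0422), yaw 8.9°, head at the +x end. Now over the barrel.

>>> move_arm(motion="0.005 -0.04 0 0; 0.01 -0.08 0 0; 0.015 -0.12 0 0.05; 0.02 -0.16 0 0.1; 0.025 -0.2 0 0.15; 0.03 -0.23 0 0.2; 0.035 -0.25 -0.02 0.2; 0.035 -0.25 -0.03 0.2; 0.035 -0.25 -0.03 0.2", grip=1)

```text
clock: 14.52
position: [0.5327, -0.2851, 0.1928]
ee_rot: [0.386, 0.593, -0.386, 0.592]
ft_force: [0.6, 0.1, 0.6]
grip_width: 0.999
```

Run:
```python
from h import *
c=snap('wrist','g1');o=get_obs();print(o['position'],R.from_quat(o['ee_rot']).as_matrix()[:,2])
```

```text
[ 0.53317649 -0.28508573  0.19369374] [ 4.03623986e-01 -9.14924928e-01 -2.30988564e-04]
```

View pics/g1.png

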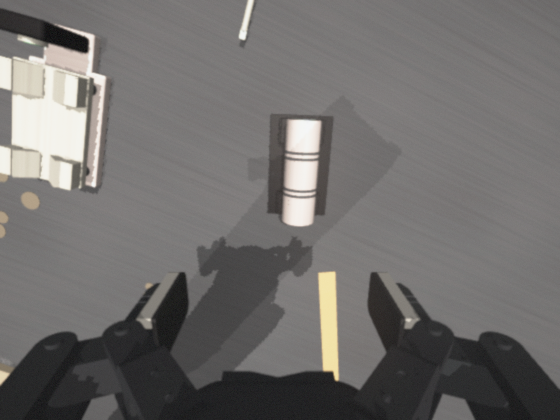

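```bash
cat > bar.py <<'E'
from h import *
def barrel(tag,box,zax,thr=140):
    c=load(tag);x0,x1,y0,y1=box;g=c['p'].min(2);m=np.zeros_like(g);m[y0:y1,x0:x1]=(g[y0:y1,x0:x1]>thr)*255
    m=cv2.morphologyEx(m,cv2.MORPH_CLOSE,np.ones((9,9)))
    k=max(cv2.findContours(m,0,cv2.CHAIN_APPROX_NONE)[0],key=cv2.contourArea);(cx,cy),wh,an=cv2.minAreaRect(k)
    b=cv2.boxPoints(((cx,cy),wh,an));b=b[np.argsort(b[:,1])];top=b[:2][np.argsort(b[:2,0])];bot=b[2:][np.argsort(b[2:,0])]
    tm,bm=top.mean(0),bot.mean(0)
    T,B=onz(c,[tm,bm],zax+.018);d=(T-B)[:2];Ta,Ba=onz(c,[tm,bm],zax);da=(Ta-Ba)[:2]
    th=np.arctan2(da[1],da[0]);u=np.array([np.cos(th),np.sin(th)]);n=np.array([-u[1],u[0]])
    mid=((T+B)/2)[:2];mida=((Ta+Ba)/2)[:2]
    ctr=u*(mid@u)+n*(mida@n)
    return ctr,th,np.linalg.norm(d),(cx,cy),wh,an
E
python3 - <<'E'
from bar import *
for tag,box in(('g1',(255,350,90,245)),('b1',(240,330,10,140)),('f1',(470,540,120,240))):
    r=barrel(tag,box,.032);print(tag,r[0].round(4),np.degrees(r[1]).round(2),r[2].round(4),r[3:])
print('jaw angle', np.degrees(np.arctan2(-.9149,.4036)))
E
```

```text
g1 [ 0.5582 -0.3008] 22.24 0.1114 ((301.32421875, 172.51620483398438), (33.0587043762207, 107.46575164794922), 2.8624050617218018)
b1 [ 0.5574 -0.3   ] 20.89 0.1112 ((284.3199157714844, 74.92870330810547), (106.38116455078125, 30.103788375854492), 85.03025817871094)
f1 [ 0.5617 -0.3046] 21.01 0.1146 ((508.58172607421875, 179.74363708496094), (29.342592239379883, 97.82526397705078), 4.289153099060059)
jaw angle -66.19575250791016
```

>>> move_arm(motion="0.012 -0.008 -0.02 -0.04; 0.025 -0.015 -0.05 -0.04; 0.025 -0.015 -0.08 -0.04; 0.025 -0.015 -0.09 -0.04; 0.025 -0.015 -0.09 -0.04; 0.025 -0.015 -0.09 -0.04")

```text
clock: 15.32
position: [0.5589, -0.3015, 0.1051]
ee_rot: [0.398, 0.583, -0.398, 0.585]
ft_force: [-0.8, -0.1, 0.4]
grip_width: 1.001
```

Run:
```python
from bar import *
c=snap('wrist','g2');o=get_obs();print(o['position'],R.from_quat(o['ee_rot']).as_matrix()[:,2])
r=barrel('g2',(200,360,60,330),.032);print(r[0].round(4),np.degrees(r[1]).round(2),r[2].round(4),r[3:])
```

```text
[ 0.55884995 -0.30161238  0.1050425 ] [ 0.36520495 -0.93092512  0.00193777]
[ 0.5587 -0.2995] 21.3 0.1105 ((276.0, 213.5), (135.0, 44.0), 90.0)
```

View pics/g2.png

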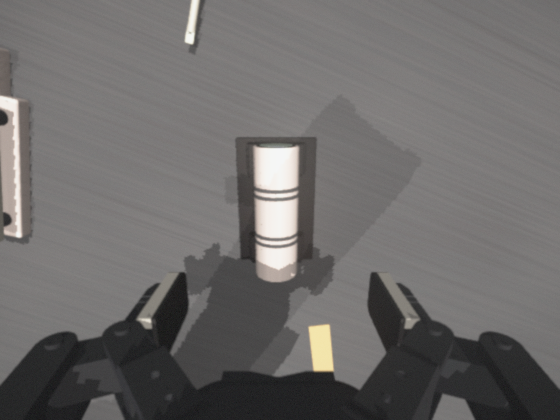

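Barrel centred between the open fingers at (276,213), aligned. Going down and gripping.

>>> move_arm(motion="0 0.0018 -0.02 0; 0 0.0018 -0.045 0; 0 0.0018 -0.065 0; 0 0.0018 -0.08 0; 0 0.0018 -0.089 0; 0 0.0018 -0.093 0; 0 0.0018 -0.093 0; 0 0.0018 -0.093 0")

```text
clock: 16.38
position: [0.5585, -0.2998, 0.011]
ee_rot: [0.398, 0.584, -0.398, 0.585]
ft_force: [-0.2, 0.2, -0.2]
grip_width: 0.994
```

>>> move_arm(motion="0 0 0 0; 0 0 0 0; 0 0 0 0; 0 0 0 0; 0 0 0 0; 0 0 0 0; 0 0 0 0; 0 0 0 0", grip=0, force=60)

```text
clock: 17.38
position: [0.5628, -0.3015, 0.0167]
ee_rot: [0.399, 0.58, -0.398, 0.588]
ft_force: [-3.5, 1.8, 36.9]
grip_width: 0.004
```

The fingers shut fully with 37 N upward, so something is wrong. Looking before moving.

Run:
```python
from h import *
for n in('wrist','side','scene'): snap(n,'k_'+n)
c=load('k_side');cv2.imwrite('pics/k2.png',cv2.resize(c['p'][80:220,280:440,::-1],None,fx=5,fy=4.2*5/4.2,interpolation=cv2.INTER_CUBIC)[:600])
c=load('k_scene');cv2.imwrite('pics/k3.png',cv2.resize(c['p'][170:290,90:250,::-1],None,fx=5,fy=5,interpolation=cv2.INTER_CUBIC))
```

```text
(no output)
```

View pics/k2.png

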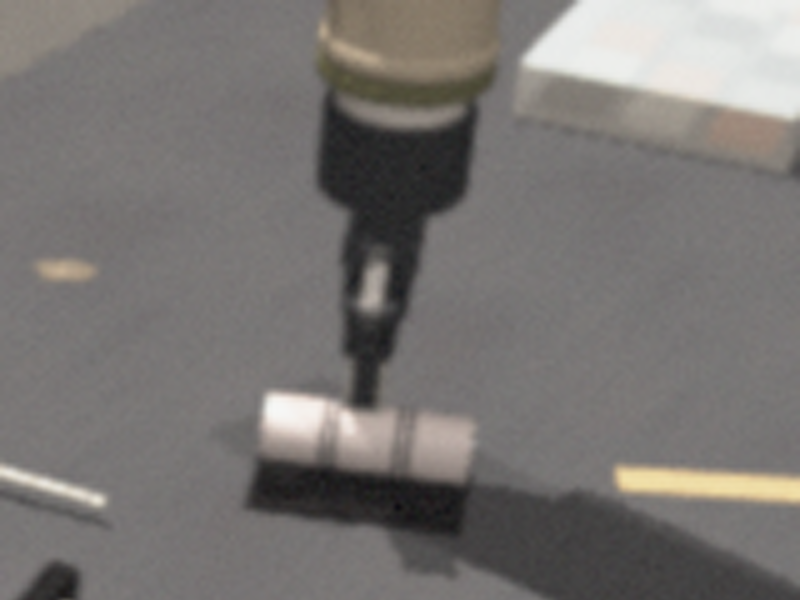

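View pics/k3.png

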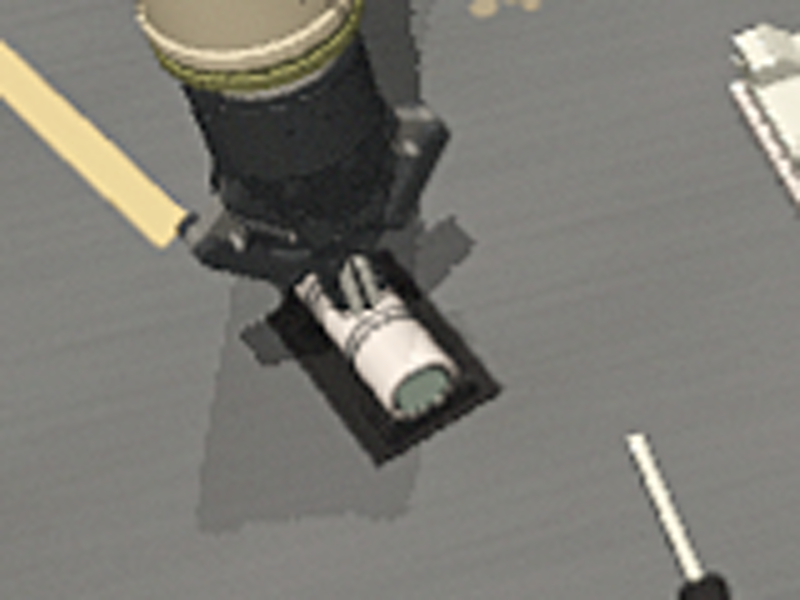

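View pics/k_wrist.png

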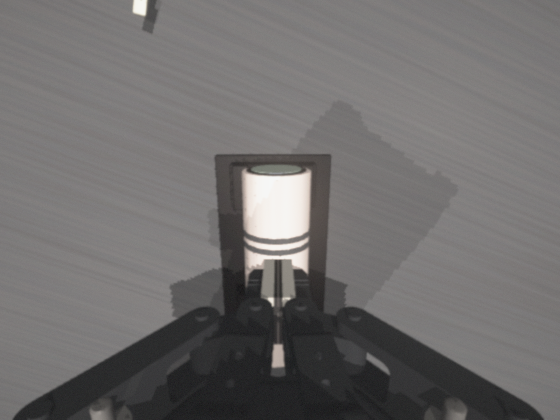

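Run:
```python
from h import *
s,t,w=load('k_scene'),load('k_side'),load('k_wrist')
a=np.array((362,308))/5+(90,170)-.4;b=np.array((363,405))/5+(280,80)-.4
print(tri(s,a,t,b)); 
o=get_obs();print(o['position'],o['ft_force'],R.from_quat(o['ee_rot']).as_matrix().round(3))
P=cloud(w)
for v in range(225,310,6): print(v,P[v,277].round(4),P[v,288].round(4))
# earlier open: finger tip in g2
P=cloud(load('g2'))
for uv in((177,275),(180,285),(378,275)): print(uv,P[uv[1],uv[0]].round(4))
# pin held
P=cloud(load('d_wrist'))
for v in (255,262,270,280,290): print(v,P[v,255].round(4),P[v,277].round(4),P[v,299].round(4))
```

```text
(array([ 0.5650725 , -0.30147899,  0.05036816]), np.float64(0.0055015051818721435))
[ 0.5628032  -0.30147889  0.01665925] [-2.50458017  1.87032045 36.44650134] [[ 0.009  0.931  0.365]
 [-0.005  0.365 -0.931]
 [-1.     0.007  0.008]]
225 [ 0.5872 -0.2905  0.0494] [ 0.5887 -0.2957  0.048 ]
231 [ 0.5843 -0.2916  0.0495] [ 0.5861 -0.2967  0.049 ]
237 [ 0.5816 -0.2926  0.0501] [ 0.583  -0.298   0.0485]
243 [ 0.5787 -0.2938  0.0502] [ 0.5801 -0.2991  0.0488]
249 [ 0.5755 -0.295   0.0497] [ 0.5776 -0.3     0.0502]
255 [ 0.5726 -0.2962  0.0501] [ 0.5742 -0.3015  0.0492]
261 [ 0.5725 -0.2961  0.0568] [ 0.5744 -0.301   0.0568]
267 [ 0.5725 -0.2961  0.0628] [ 0.5741 -0.3009  0.0624]
273 [ 0.5718 -0.2964  0.0671] [ 0.5743 -0.3006  0.0687]
279 [ 0.573  -0.2958  0.0748] [ 0.5739 -0.3005  0.0734]
285 [ 0.5724 -0.296   0.0787] [ 0.5743 -0.3001  0.0793]
291 [ 0.5719 -0.2962  0.0825] [ 0.5732 -0.3004  0.082 ]
297 [ 0.572  -0.2961  0.087 ] [nan nan nan]
303 [ 0.5693 -0.2972  0.0867] [ 0.5748 -0.2993  0.0932]
309 [ 0.5671 -0.298   0.0873] [ 0.5744 -0.2994  0.0964]
(177, 275) [ 0.5525 -0.2555  0.158 ]
(180, 285) [ 0.5491 -0.2582  0.1595]
(378, 275) [ 0.5849 -0.3378  0.1585]
255 [0.4848 0.2167 0.0013] [0.4726 0.271  0.1101] [0.5069 0.2506 0.0344]
262 [0.4624 0.2675 0.1236] [0.4727 0.2708 0.1176] [0.4794 0.2797 0.1249]
270 [0.4628 0.2679 0.1318] [0.4746 0.2681 0.1199] [0.4791 0.2793 0.1325]
280 [0.4633 0.2682 0.1407] [0.4776 0.2637 0.1203] [0.4791 0.2784 0.1401]
290 [0.464  0.2681 0.1478] [ 5.219e-01  1.970e-01 -3.000e-04] [0.4788 0.278  0.1476]
```

The fingertips are really about 34 mm (shut) to 50 mm (open) above the reported TCP: they closed on top of the barrel (tip depth z = 0.050 at TCP z = 0.017). Backing off, then calibrating the tip height from the depth pictures I already have.

>>> move_arm(motion="0 0 0.01 0; 0 0 0.03 0; 0 0 0.06 0; 0 0 0.093 0; 0 0 0.093 0; 0 0 0.093 0")

```text
clock: 18.27
position: [0.5577, -0.2995, 0.1031]
ee_rot: [0.398, 0.584, -0.398, 0.584]
ft_force: [-0.6, -0.5, -0.1]
grip_width: 0.001
```

>>> move_arm(motion="0 0 0 0; 0 0 0 0; 0 0 0 0; 0 0 0 0", grip=0.6)

```text
clock: 18.77
position: [0.558, -0.2996, 0.1032]
ee_rot: [0.398, 0.584, -0.398, 0.584]
ft_force: [0.1, 0.3, -0.5]
grip_width: 0.601
```

Run:
```python
from bar import *
o=get_obs();print(o['position'],o['ft_force'],o['grip_width'],R.from_quat(o['ee_rot']).as_matrix()[:,2])
c=snap('wrist','l1')
r=barrel('l1',(215,340,60,330),.032);print(r[0].round(4),np.degrees(r[1]).round(2),r[2].round(4),r[3:])
def tips(tag,tcp,jaw):
    c=load(tag);P=cloud(c);jaw=np.r_[np.array(jaw[:2])/np.hypot(*jaw[:2]),0];y=np.array([-jaw[1],jaw[0],0])
    q=(P-tcp);j=q@jaw;yy=q@y;z=q[...,2]
    m=(abs(j)<.07)&(abs(yy)<.02)&(z>-.0)&(z<.1)&(P[...,2]>.06 if tag!='b4' else P[...,2]>.1)
    for sg in(1,-1):
        k=m&(sg*j>.003);print(tag,sg,'min z over tcp',np.percentile(z[k],[1,3,10]).round(4),'inner j',np.percentile(abs(j[k][z[k]<np.percentile(z[k],15)]),[2,50,98]).round(4),'y',np.percentile(yy[k],[2,98]).round(4))
tips('l1',o['position'],R.from_quat(o['ee_rot']).as_matrix()[:,2])
tips('b4',np.array([.6011,.22895,.1098]),(.831,.556))
tips('g2',np.array([.5588,-.3016,.105]),(.365,-.931))
```

```text
[ 0.55803068 -0.29955243  0.10316092] [ 0.09711287  0.28942938 -0.51456939] 0.6014883170662302 [ 3.65121815e-01 -9.30959732e-01 -1.93481042e-04]
[ 0.559  -0.3004] 21.52 0.1105 ((280.0, 214.0), (136.0, 44.0), 90.0)
l1 1 min z over tcp [0.0414 0.046  0.0574] inner j [0.0246 0.0262 0.0379] y [-0.01    0.0135]
l1 -1 min z over tcp [0.0413 0.0459 0.0574] inner j [0.0263 0.0278 0.0397] y [-0.01    0.0135]
b4 1 min z over tcp [0.0402 0.0449 0.0578] inner j [0.017  0.0202 0.0303] y [-0.0096  0.0144]
b4 -1 min z over tcp [0.0402 0.0448 0.0578] inner j [0.0169 0.0201 0.0303] y [-0.0098  0.0142]
g2 1 min z over tcp [0.0491 0.0523 0.0596] inner j [0.0415 0.042  0.0546] y [-0.0093  0.0136]
g2 -1 min z over tcp [0.0489 0.0523 0.0593] inner j [0.0434 0.0439 0.0561] y [-0.0092  0.0136]
```

View pics/l1.png

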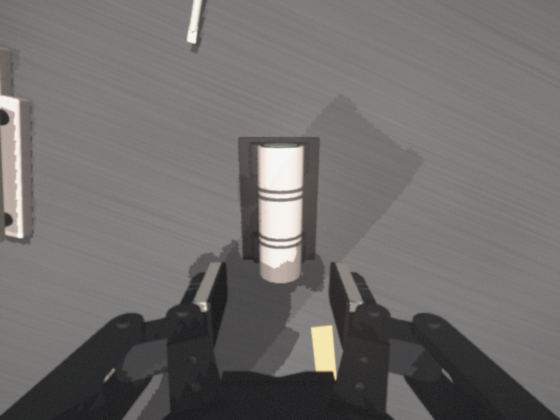

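Barrel still on its rest at (280,214), about 1 mm off. True tip height is TCP + 0.038 at the barrel's width, so the grasp TCP is about z = -0.023.

>>> move_arm(motion="0.0005 -0.001 -0.02 0; 0.0005 -0.001 -0.05 0; 0.0005 -0.001 -0.075 0; 0.0005 -0.001 -0.095 0; 0.0005 -0.001 -0.11 0; 0.0005 -0.001 -0.12 0; 0.0005 -0.001 -0.126 0; 0.0005 -0.001 -0.126 0; 0.0005 -0.001 -0.126 0", grip=0.75)

```text
clock: 19.95
position: [0.559, -0.3008, -0.022]
ee_rot: [0.398, 0.584, -0.398, 0.585]
ft_force: [0.7, -0.5, -0.1]
grip_width: 0.75
```

Run:
```python
from h import *
o=get_obs();print(o['position'],o['ft_force'])
c=snap('wrist','l2')
```

```text
[ 0.5589888  -0.30080242 -0.02204864] [ 0.73730785 -0.50652061 -0.10333997]
```

View pics/l2.png

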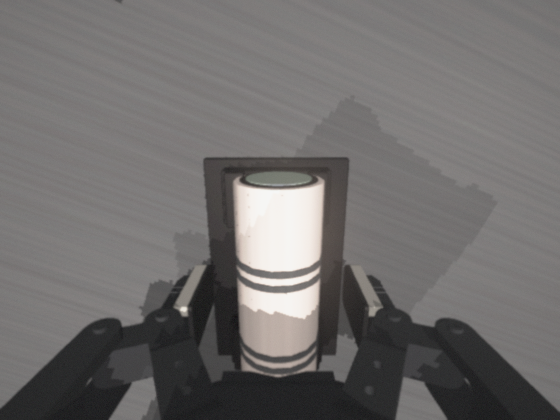

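The fingers straddle the barrel symmetrically at rows 265–310. Closing.

>>> move_arm(motion="0 0 0 0; 0 0 0 0; 0 0 0 0; 0 0 0 0; 0 0 0 0; 0 0 0 0", grip=0, force=60)

```text
clock: 20.75
position: [0.5588, -0.3006, -0.0221]
ee_rot: [0.398, 0.584, -0.398, 0.584]
ft_force: [-2.9, 1.4, 4.8]
grip_width: 0.406
```

>>> move_arm(motion="0 0 0.004 0; 0 0 0.01 0; 0 0 0.02 0; 0 0 0.02 0; 0 0 0.02 0")

```text
clock: 21.38
position: [0.5585, -0.3006, -0.0027]
ee_rot: [0.398, 0.584, -0.398, 0.584]
ft_force: [0.5, -0.7, -2.3]
grip_width: 0.405
```

Run:
```python
from h import *
o=get_obs();print(o['position'],o['ft_force'],o['torque'])
c=snap('side','l3')
cv2.imwrite('pics/l3c.png',cv2.resize(c['p'][100:220,290:430,::-1],None,fx=5,fy=5,interpolation=cv2.INTER_CUBIC))
```

```text
[ 0.55848006 -0.30061163 -0.00270355] [ 0.51526912 -0.68716983 -2.28568626] [-0.0182405   0.05011231  0.02600554]
```

View pics/l3c.png

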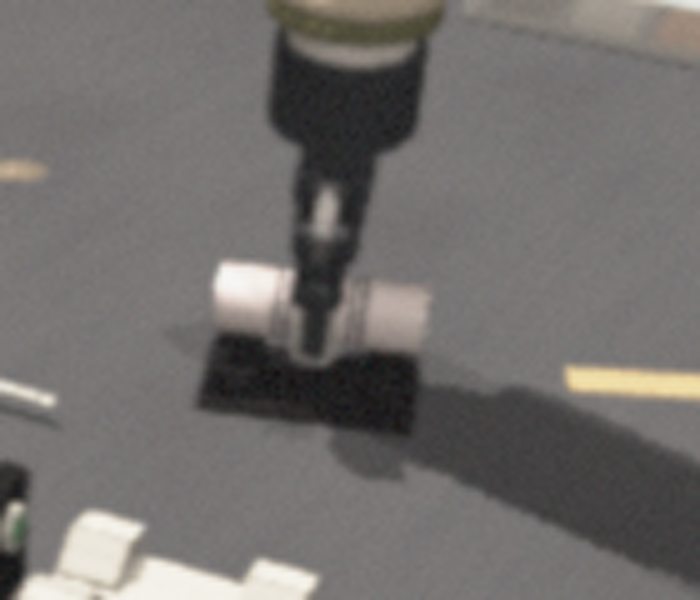

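Held (2.3 N). Lifting and carrying above the nest.

>>> move_arm(motion="0 0 0.03 0; 0 0 0.06 0; -0.005 0.03 0.09 0; -0.015 0.07 0.09 -0.04; -0.025 0.11 0.09 -0.08; -0.035 0.15 0.09 -0.12; -0.045 0.19 0.09 -0.16; -0.055 0.23 0.09 -0.2; -0.06 0.25 0.09 -0.218; -0.06 0.2584 0.09 -0.218")

```text
clock: 22.68
position: [0.4983, -0.0411, 0.0873]
ee_rot: [0.459, 0.538, -0.459, 0.538]
ft_force: [-0.8, -0.9, -2.1]
grip_width: 0.402
```

>>> move_arm(motion="0 0 0 0; 0 0 -0.02 0; 0 0 -0.04 0; 0 0 -0.04 0; 0 0 -0.04 0")

```text
clock: 23.3
position: [0.4991, -0.0428, 0.048]
ee_rot: [0.46, 0.537, -0.46, 0.537]
ft_force: [0.8, -1.1, -1.9]
grip_width: 0.405
```

Run:
```python
from h import *
o=get_obs();j=R.from_quat(o['ee_rot']).as_matrix()[:,2];print(o['position'],o['ft_force'],np.degrees(np.arctan2(j[1],j[0])))
for n in('wrist','side','scene'): snap(n,'m_'+n)
c=load('m_side');cv2.imwrite('pics/m2.png',cv2.resize(c['p'][150:270,255:395,::-1],None,fx=5,fy=5,interpolation=cv2.INTER_CUBIC))
c=load('m_scene');cv2.imwrite('pics/m3.png',cv2.resize(c['p'][120:240,200:340,::-1],None,fx=5,fy=5,interpolation=cv2.INTER_CUBIC))
```

```text
[ 0.4991413  -0.04277815  0.04795139] [ 0.76603105 -1.06592783 -1.89522532] -81.11593021608789
```

View pics/m_wrist.png

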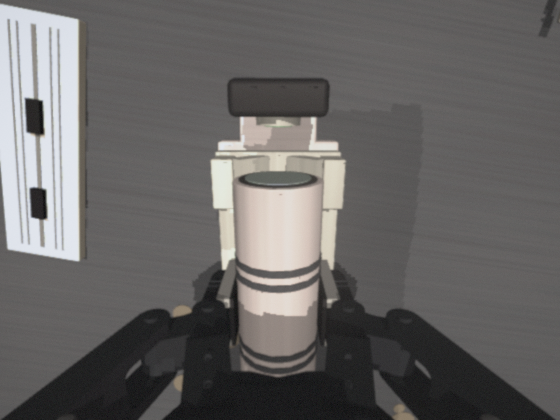

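View pics/m2.png

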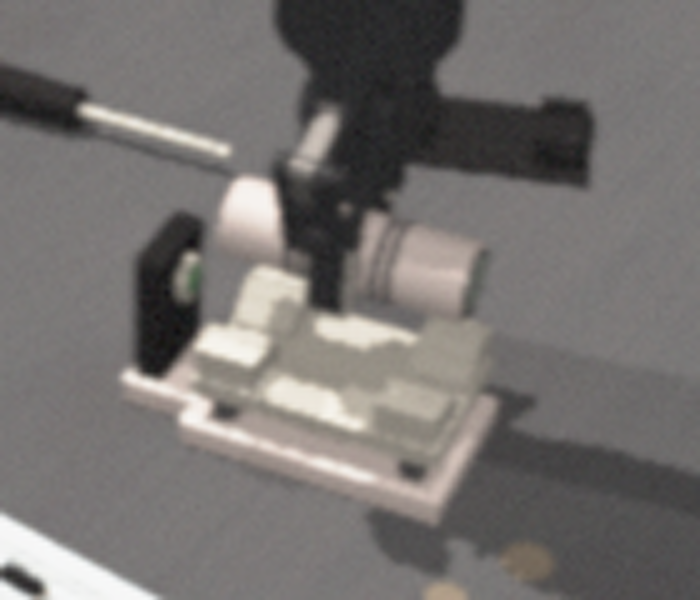

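View pics/m3.png

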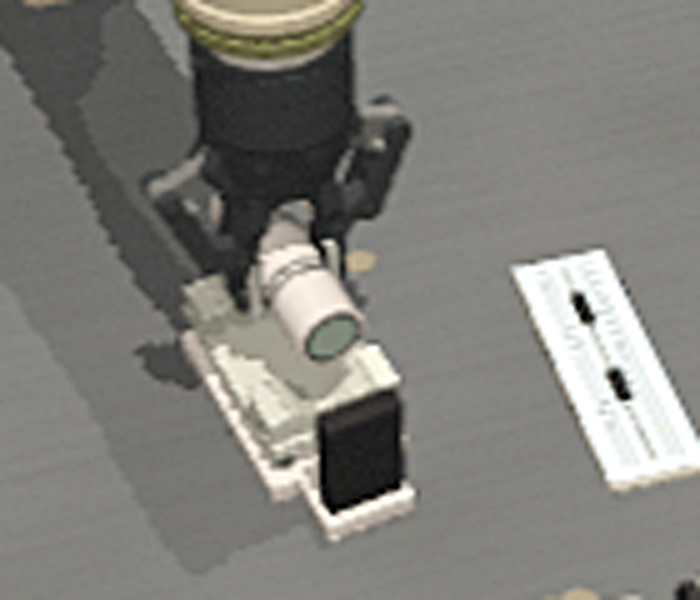

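Run:
```python
from nest import *
c=load('m_wrist');P=cloud(c);a=np.radians(8.9);u=np.array([np.cos(a),np.sin(a)]);n=np.array([-u[1],u[0]]);o=np.array([.4986,-.0422])
def loc(p): q=p[:2]-o;return (q@u*1e3).round(1),(q@n*1e3).round(1),(p[2]*1e3).round(1)
print('top line',[loc(P[v,278]) for v in range(186,370,12)])
# barrel far rim top, edges
g=c['p'].min(2)
for v in (200,230,250,285,310): 
    k=np.where(g[v,225:335]>150)[0]+225; print(v,k.min(),k.max(), [loc(x) for x in onz(c,[(k.min(),v),(k.max(),v)],.102)])
print('far end', loc(onz(c,(278,172),.118)[0]))
A=[(213,157),(343,157),(214,208),(345,207)]
for p in A: print(loc(onz(c,p,.057)[0]))
print('head',[loc(x) for x in onz(c,[(229,81),(329,81),(229,116),(329,116)],.082)])
cv2.imwrite('pics/m1c.png',cv2.resize(c['p'][140:280,200:360,::-1],None,fx=4.2,fy=4.2,interpolation=cv2.INTER_CUBIC))
```

```text
top line [(np.float64(54.9), np.float64(-0.0), np.float64(116.8)), (np.float64(51.4), np.float64(-0.0), np.float64(120.1)), (np.float64(47.2), np.float64(-0.0), np.float64(120.2)), (np.float64(42.7), np.float64(-0.0), np.float64(119.9)), (np.float64(38.2), np.float64(-0.0), np.float64(120.1)), (np.float64(33.5), np.float64(-0.0), np.float64(119.9)), (np.float64(28.9), np.float64(-0.0), np.float64(120.3)), (np.float64(24.1), np.float64(-0.0), np.float64(120.4)), (np.float64(18.8), np.float64(-0.0), np.float64(119.9)), (np.float64(14.0), np.float64(-0.0), np.float64(120.4)), (np.float64(8.5), np.float64(-0.0), np.float64(120.2)), (np.float64(2.8), np.float64(-0.0), np.float64(119.7)), (np.float64(-2.6), np.float64(-0.0), np.float64(120.1)), (np.float64(-9.0), np.float64(0.0), np.float64(119.3)), (np.float64(-14.3), np.float64(0.0), np.float64(120.1)), (np.float64(-20.3), np.float64(0.0), np.float64(120.3))]
200 225 334 [(np.float64(45.7), np.float64(21.3), np.float64(102.0)), (np.float64(45.7), np.float64(-22.6), np.float64(102.0))]
230 225 334 [(np.float64(32.8), np.float64(22.0), np.
[... 275 characters left out ...]
p.float64(6.8), np.float64(-16.4), np.float64(102.0))]
310 248 307 [(np.float64(-6.0), np.float64(13.6), np.float64(102.0)), (np.float64(-6.1), np.float64(-13.2), np.float64(102.0))]
far end (np.float64(60.0), np.float64(-0.0), np.float64(118.0))
(np.float64(56.8), np.float64(34.2), np.float64(57.0))
(np.float64(56.8), np.float64(-34.5), np.float64(57.0))
(np.float64(28.7), np.float64(35.5), np.float64(57.0))
(np.float64(29.2), np.float64(-37.3), np.float64(57.0))
head [(np.float64(91.9), np.float64(20.4), np.float64(82.0)), (np.float64(91.8), np.float64(-21.5), np.float64(82.0)), (np.float64(77.8), np.float64(21.1), np.float64(82.0)), (np.float64(77.8), np.float64(-22.1), np.float64(82.0))]
```

View pics/m1c.png

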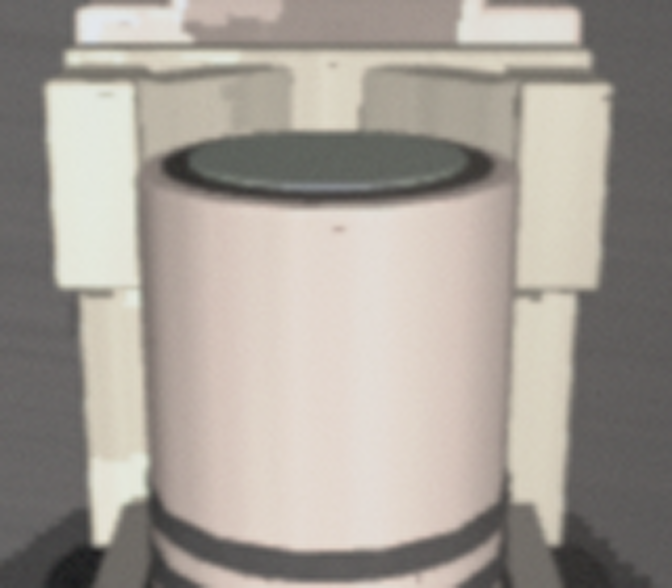

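Barrel level, along the V, end at x ≈ 55 mm (centred within ~0.5 mm). Lowering.

>>> move_arm(motion="0 -0.0003 -0.01 0; 0 -0.0003 -0.02 0; 0 -0.0003 -0.03 0; 0 -0.0003 -0.035 0; 0 -0.0003 -0.038 0; 0 -0.0003 -0.04 0; 0 -0.0003 -0.04 0; 0 -0.0003 -0.04 0; 0 -0.0003 -0.04 0")

```text
clock: 24.58
position: [0.4987, -0.0425, 0.0076]
ee_rot: [0.46, 0.537, -0.46, 0.538]
ft_force: [-2.0, 0.2, 2.0]
grip_width: 0.401
```

Run:
```python
from h import *
o=get_obs();print(o['position'],o['ft_force'],o['torque'])
```

```text
[ 0.49869832 -0.04253269  0.00757096] [-2.00794959  0.21853872  1.97743862] [-0.01041583  0.37809706 -0.12916454]
```

>>> move_arm(motion="0 0 -0.001 0; 0 0 -0.002 0; 0 0 -0.003 0; 0 0 -0.004 0; 0 0 -0.0045 0; 0 0 -0.0045 0; 0 0 -0.0045 0; 0 0 -0.0045 0")

```text
clock: 25.58
position: [0.4987, -0.0426, 0.003]
ee_rot: [0.46, 0.537, -0.46, 0.538]
ft_force: [-4.0, -0.9, 6.7]
grip_width: 0.407
```

Run:
```python
from h import *
o=get_obs();print(o['position'],o['ft_force'],o['torque'])
for n in('wrist','side','scene'): snap(n,'q_'+n)
c=load('q_side');cv2.imwrite('pics/q2.png',cv2.resize(c['p'][150:270,255:395,::-1],None,fx=5,fy=5,interpolation=cv2.INTER_CUBIC))
c=load('q_wrist');cv2.imwrite('pics/q1.png',cv2.resize(c['p'][90:330,160:400,::-1],None,fx=2.5,fy=2.5,interpolation=cv2.INTER_CUBIC))
P=cloud(c);a=np.radians(8.9);u=np.array([np.cos(a),np.sin(a)]);n=np.array([-u[1],u[0]]);o=np.array([.4986,-.0422])
def loc(p): q=p[:2]-o;return [float(x) for x in ((q@u*1e3).round(1),(q@n*1e3).round(1),(p[2]*1e3).round(1))]
print('top line',[loc(P[v,278]) for v in range(160,380,15)])
m=(np.abs((P[...,:2]-o)@u-.042)<.01)
nn=np.abs((P[...,:2]-o)@n)
for s in(1,-1):
    k=m&(s*((P[...,:2]-o)@n)>.028)&(nn<.034)&(P[...,2]>.03);print('jaw top z',s,k.sum(),np.median(P[k][:,2]))
c=load('f1');P=cloud(c);m=(np.abs((P[...,:2]-o)@u-.042)<.01)
for s in(1,-1):
    w=s*((P[...,:2]-o)@n);k=m&(w>.028)&(w<.034)&(P[...,2]>.03);print('f1 jaw top z',s,k.sum(),np.median(P[k][:,2]))
```

```text
[ 0.49872417 -0.04255328  0.00303384] [-4.04546718 -0.86700387  6.65336801] [ 0.00394557  0.68437678 -0.1242723 ]
top line [[57.5, 0.2, 30.4], [55.0, 0.3, 54.2], [54.0, 0.3, 75.3], [48.4, 0.3, 74.4], [43.0, 0.3, 74.8], [37.8, 0.3, 75.9], [31.7, 0.3, 75.1], [25.3, 0.3, 74.4], [19.1, 0.3, 74.5], [13.4, 0.3, 75.7], [6.1, 0.3, 74.9], [-0.9, 0.3, 74.7], [-7.8, 0.3, 75.0], [-15.4, 0.3, 75.0], [-22.7, 0.3, 75.4]]
jaw top z 1 627 0.05018944032124523
jaw top z -1 628 0.05021998419022093
f1 jaw top z 1 107 0.05499497654018681
f1 jaw top z -1 104 0.05504845418616788
```

View pics/q2.png

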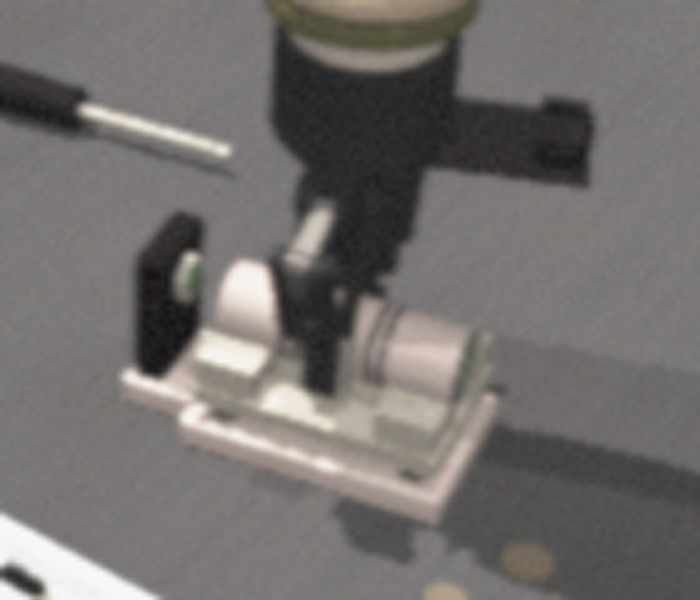

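View pics/q1.png

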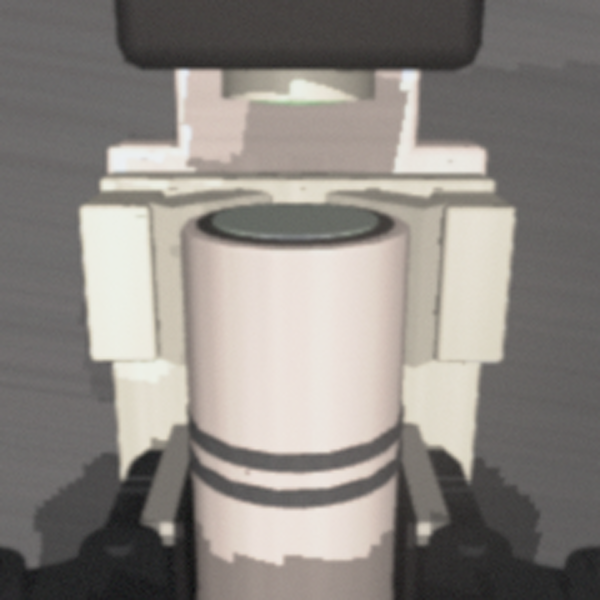

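Seated: jaw tops sank from 0.0550 to 0.0502 m by depth (4.8 mm), both sides equal; Fz 6.7 N; lateral force across the V about zero. There is a 4 N axial friction force; easing it slightly.

>>> move_arm(motion="-0.0004 0 0 0; -0.0004 0 0 0; -0.0004 0 -0.0001 0; -0.0004 0 -0.0001 0; -0.0004 0 -0.0001 0; -0.0004 0 -0.0001 0")

```text
clock: 26.48
position: [0.4987, -0.0426, 0.0031]
ee_rot: [0.46, 0.537, -0.459, 0.538]
ft_force: [-2.9, -0.1, 6.0]
grip_width: 0.408
```

Run:
```python
from h import *
for n in('wrist','side','scene','wrist'):
    ob=get_obs();print(ob['clock'],ob['position'],ob['ft_force'],ob['grip_width']);snap(n,'r_'+n)
c=load('r_wrist');P=cloud(c);a=np.radians(8.9);u=np.array([np.cos(a),np.sin(a)]);n=np.array([-u[1],u[0]]);o=np.array([.4986,-.0422])
U=(P[...,:2]-o)@u;N=(P[...,:2]-o)@n
for s in(1,-1):
    k=(abs(U-.042)<.01)&(s*N>.028)&(s*N<.034)&(P[...,2]>.03);print('jaw z',s,np.median(P[k][:,2]))
k=(abs(N)<.003)&(P[...,2]>.07)&(P[...,2]<.08);print('top z',[np.median(P[k&(abs(U-x)<.008)][:,2]).round(4) for x in(.045,.03,.015,0,-.015)],'end',np.percentile(U[k],99.5))
cv2.imwrite('pics/r3.png',cv2.resize(load('r_scene')['p'][120:320,180:420,::-1],None,fx=3,fy=3))
```

```text
26.475 [ 0.49872308 -0.04255457  0.00307482] [-2.92327173 -0.08236302  5.96112858] 0.40820569190276
26.525 [ 0.49877285 -0.04253041  0.00312184] [-2.11308467 -1.25033155  6.44407086] 0.4047042847842854
26.575 [ 0.49874419 -0.04253711  0.00311513] [-1.30594335 -0.7126379   6.15521712] 0.4025855983265064
26.625 [ 0.49874421 -0.04254837  0.00310109] [-2.61637735 -0.14762802  6.7894976 ] 0.40544641132447967
jaw z 1 0.05023129905600321
jaw z -1 0.050276808769412526
top z [np.float64(0.0751), np.float64(0.0751), np.float64(0.0752), np.float64(0.075), np.float64(0.0751)] end 0.07766496650408172
```

View pics/r3.png

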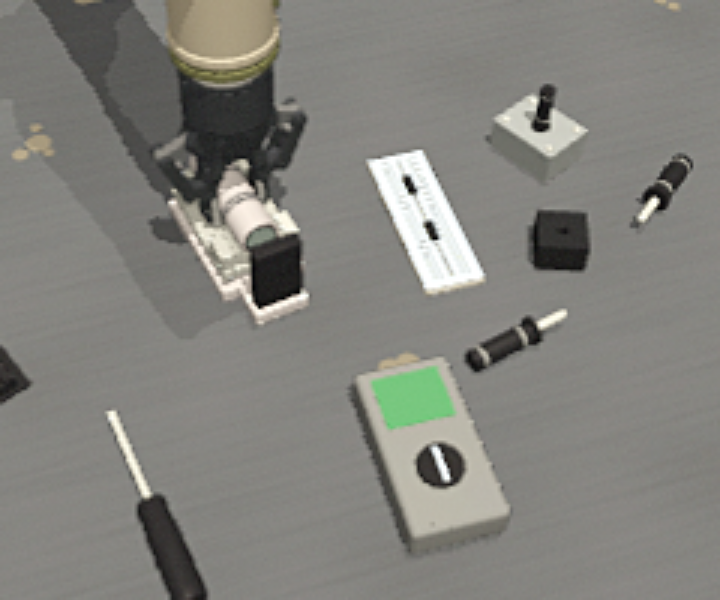

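Everything is in place: the pin is upright in the box, the barrel is pressed into the V, and the breadboard, meter and driver are where they were. The two big decoy pins lie on the bench; they were already down in my t = 4 s picture, before the arm was near them. Handing in.

```bash
python3 -c "
from workcell import *
print(hand_in())"
```

```text
the job is handed in; nothing more can be done
None
```

The job is done and handed in at about 26.6 s. The test pin is fully home in the terminal box and released. The barrel is held pressed in the V-nest at about half travel.

**Last checks**
- **Pin:** it stands upright with its collar on the box top, 1–2 px from the expected place. Contact came at the expected height (11 N), and I then let go.
- **Barrel:** it lies level and along the V, centred to about 1 mm.
- **Nest:** by depth it has sunk 4.8 mm, equal on both sides. The downward push is 6–6.8 N, against 6.5 N expected at half travel. The sideways force across the V is about zero, which suggests it bears on both faces.

**What went wrong or disagreed**
- **Missed grasp:** the first try at the barrel closed on top of it, with about 37 N on the wrist. The fingertips sit 33–50 mm above the reported tool point, which does not match the description. I measured the real offset from the depth pictures and gripped it properly. The barrel stayed on its rest throughout.
- **Axial force:** 1–3 N along the barrel remained after I eased it down from 4 N.
- **Big look-alike pins:** both are lying on the bench. They stood at the start but were already down in my picture at 4 s, before the arm came near. I did not touch them.
- **Bystanders:** the breadboard, meter and screwdriver look unmoved. I compared pixel positions only for the breadboard.

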